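# Load the paper roll holder with its spring spindle

## Robot

A 6-joint arm with a two-finger parallel gripper is mounted at the origin on the work surface. World frame = base frame: x ahead of the robot, y to its left, z up, the work surface at z = 0. Lengths are in m, angles in rad, forces in N, time in s.
With the tool pointing down it reaches from about 0.425 to 0.95 m from the base axis. Payload 3.5 kg.
Tool frame: the origin (TCP) lies on the centre line of the jaws, within the pads' length; the fingertips stand 14 mm ahead of it and the grasp point (between the pads) lies 5 mm behind it (ctrl.tip_reach is the distance from the TCP to the fingertips, in m); z points along the fingers, y is the line along which they close (so a half turn about z gives the same grasp; the last joint's range is limited). The gripper opens to 85 mm and grips with 20 to 120 N. Pads are 22 mm wide; open, the fingers measure 114 mm over their backs; the gripper's body (76 mm by 85 mm) begins 54 mm behind the grasp point. The pads swing forward as they close: fully open they stand 13 mm farther back than shut.
Start: joints at [-1.255, 0.286, 1.577, -0, 1.279, -0.15], TCP at [0.303, -0.603, 0.245] pointing down, gripper open.
Joint ranges: [-2.77, 2.77], [-0.9, 2.22], [0.21, 2.48], [-1.53, 4.67], [0.24, 2.81], [-2.84, 2.84]. Speed limits (rad/s): [2.79, 2.79, 3.14, 3.14, 3.14, 3.14].

## Interface

Orientations are given as a unit quaternion [x, y, z, w].
In Python, from plant import get_state, imaging, workorder, ctrl gives the robot as it stands. The module is installed in compiled form; this text tells all that it offers.
- The arm moves only by the shell command python3 -m jog 'ROWS' [FORCE]. ROWS is JSON, a list of rows, each a list of 7 numbers: the closure, from 0 (fully open) to 1 (shut), then the shift along the tool's x, y, z in mm, then the turn, a rotation vector about the tool's x, y, z in rad. In form: [[gripper, tx, ty, tz, ax, ay, az], ...]. A call has 1 to 12 rows; each row is the pose to reach, as a shift and turn from the pose commanded when the call began, along the tool's axes at that moment; what a row does not reach only later rows make up. A row lasts 1/10 s, in which the tool goes at most 50 mm and 8.59 degrees, less where a joint would pass 70% of its speed; a pose out of reach is approached as far as the arm can. A call with a gripper value outside its range is refused whole. The fingers move at their own pace and stop on an object; FORCE is the grip in N (left out, the last holds). Time passes only in rows, so rows that repeat a pose let the fingers close. It gives the time, the measured TCP pose, the force, the opening and the grip force at its end, in the units of the state.
- get_state(): the state, without advancing time (a new reading comes with each control period).
- imaging.read_camera(name): name is "scene" or "top" or "wrist"; returns a dict with "image" (480x640x3 uint8, blue, green, red), "fx", "fy", "cx", "cy" (pixels), "R" (3x3) and "t" (3): a world point X has camera coordinates R X + t; the wrist camera has in their place "tool_from_camera" (4x4, takes a point from camera to tool coordinates, whose origin is the TCP and whose axes are the flange's). Camera axes: x right, y down, z forward; pixel columns grow to the right and rows downward; lengths in m; the calibration is good to about 2 mm. The wrist camera is an equidistant fisheye: a pixel r from the principal point sees the ray r / f radians off the axis. A picture is of the moment at which its call begins: read the wrist's pose just before it. There is no depth.
- workorder.sign_off(): hands the job in; it is judged then, once.
The state is a dict: "time": time; "qpos": joint angles; "dq": joint speeds; "joint_efforts": joint torques, N m; "eef_pos": TCP position; "tcp_rot": TCP orientation; "contact_force": force on the tool from outside, world axes, zero at the start; "wrist_torque": the same for the moment, N m; "opening": opening from 0.0 (shut) to 1.0 (fully open); "finger_force": force on a finger pad.
Only numpy, scipy, OpenCV 4.12 (cv2) and the standard library are available. Lean on these libraries where they do the work, as an engineer would, in place of code of your own. Each camera call takes 0.05 s, during which the arm holds its last target. There are 200 camera calls.

## Task

Load the paper roll onto its holder: put the spring spindle through the roll's core, set one end of the spindle in one end cup of the holder, push to squeeze the spring, bring the other end in line with the other cup and let the spring push it home. Leave the roll hanging freely on the spindle between the two uprights, and leave the lunchbox, snack cup, fork and chopsticks where they are.

Things in the scene. Friction and masses are not known exactly. Their poses are not given: they have to be found in the camera images.
- spindle_mid (a point): Middle of the loose spring spindle, on its axis (14 mm above the worktop when it lies); y runs along it to the plunger. 183 mm long at rest, 85 g. From the -y end: white fixed nose 13 mm across, 14 long; blue sleeve 28 across, 105 long; white plunger tube 23 across, 50 showing, sliding into the sleeve; its white nose 13 across, 14 long. Noses have round tips.
- spindle_grip (a point): Place to grip the spindle so that the roll has room beside the fingers: on its axis in the blue sleeve, 24 mm from the sleeve's fixed-nose end, 38 mm from the tip of the fixed nose, 53.5 mm from the spindle's middle and 145 mm from the plunger's tip at rest. y points to the plunger.
- fixed_nose (a point): Tip of the fixed nose on the blue sleeve, on the axis, 91.5 mm from spindle_mid towards -y.
- plunger_nose (a point): Tip of the nose on the sliding white plunger tube, on the axis, 91.5 mm from spindle_mid towards +y when the spring is at rest.
- plunger (a joint): How far the plunger is pushed into the sleeve, 0 to 0.025 m; 0 = spring at rest (183 mm long). The spring resists with 3.5 N at first plus 0.35 N per mm (about 8.5 N at 14 mm) and pushes the plunger out again.
- roll_center (a point): Centre of the paper roll: white, tightly wound, with brown cardboard core, lying on its side, 66 mm across, 90 mm wide along this point's y axis (level), core hole 42 mm across right through, about 75 g. Its centre is 32 mm above the worktop as it lies. Hung on the spindle its centre is 7 mm below the spindle's axis.
- holder: Roll holder, fixed: dark steel base 120 (x) by 214 mm (y), top at 10 mm, and two flat uprights 30 mm wide (x), 4 thick (y), 79 high, inner faces at y = -92 and +92 mm, each with a white round end cup there, 25 mm across, 9 mm proud, hole 18 mm across and 6 mm deep, open only to the other cup. Origin centre of underside, z up. Open in front (-x), behind and above.
- cup_left (a point): Centre of the floor of the cup on the holder's +y upright, 64 mm above the worktop, axes as the holder; its mouth is 6 mm from here towards -y. The two cup floors are 178 mm apart, so the seated spindle stays 5 mm compressed; to pass the second cup's rim it must be compressed by over 11 mm.
- cup_right (a point): Centre of the floor of the cup on the holder's -y upright, 64 mm above the worktop, axes as the holder; its mouth is 6 mm from here towards +y.
- lunchbox: Pink two-tier lunchbox, 169 x 109 mm, 106 mm high; origin under its centre. To be left alone.
- snack_cup: Orange snack cup with white rim and orange flap lid, 79 mm across, 78 mm high; origin under its centre. To be left alone.
- fork: Steel fork, 205 mm long (x), 4 mm thick, lying flat; origin on its underside, near its middle. To be left alone.
- chopsticks: A pair of bamboo chopsticks side by side, 230 mm long (x), 7 mm thick; origin under their middle. To be left alone.
Mind the look-alikes: they are no part of the job. What is meant by the holder is not purple, and is the smaller of those in its own colour.

How it is judged:
On the way, in this order (a step that is already met when the one before it is completed fails the run):
1. the spindle passes right through the roll's core (y of roll_center in the frame of spindle_mid between -0.045 and 0.045 m and x of roll_center in the frame of spindle_mid between -0.014 and 0.014 m and z of roll_center in the frame of spindle_mid between -0.014 and 0.014 m and angle between the y axis of roll_center and the y axis of spindle_mid, either way round below 0.3 rad), for 0.2 s.
2. the roll is carried up off the worktop on the spindle (all of step 1 and height (world z) of roll_center above 0.045 m), for 0.2 s.
3. with the roll on it, one end of the spindle is in an end cup and the spring is squeezed by at least 9 mm (all of step 1 and value of joint plunger above 0.009 m and (distance between any of plunger_nose, fixed_nose and cup_left below 0.009 m or distance between any of plunger_nose, fixed_nose and cup_right below 0.009 m)), for 0.1 s.
At the end, for the whole second after the job is handed in: Each nose in its own end cup, tip within 5 mm of the cup floor's centre, plunger held 2 to 9 mm compressed; roll hanging on the spindle (centre above 45 mm, within 45 mm of the spindle's middle along it, 14 mm of its axis each way, 0.3 rad), roll below 0.03 and spindle below 0.02 m/s (all of step 2 and ((distance between plunger_nose and cup_left below 0.005 m and distance between fixed_nose and cup_right below 0.005 m) or (distance between plunger_nose and cup_right below 0.005 m and distance between fixed_nose and cup_left below 0.005 m)) and value of joint plunger between 0.002 and 0.009 m and linear speed of roll below 0.03 m/s and linear speed of spindle below 0.02 m/s); the robot touches nothing.
It fails at once if the lunchbox moved by more than 25 mm (distance of lunchbox from where it was at the start of the episode above 0.025 m).
It fails at once if the snack cup moved by more than 25 mm (distance of snack_cup from where it was at the start of the episode above 0.025 m).
It fails at once if the fork moved by more than 25 mm (distance of fork from where it was at the start of the episode above 0.025 m).
It fails at once if the chopsticks moved by more than 25 mm (distance of chopsticks from where it was at the start of the episode above 0.025 m).
It also fails if it takes over 51 s, if anything falls off the work surface, if the arm or the gripper's body presses on something with over 40 N, if the wrist force passes 120 N, or if a joint passes its speed limit or range.

## Working session

There is one attempt and no reset: what is moved stays moved. The work goes in short steps, Python scripts to look and compute and a shell command to move; the robot and the scene stay as the last step left them, time stands still between calls to the robot, and variables do not carry over. Pictures are saved under pics/ and viewed, at most 10 in all, crops included, and the job is handed in when it is done.

```bash
mkdir -p pics; cat > h.py <<'E'
import numpy as np,cv2
from scipy.spatial.transform import Rotation as Rn
from plant import get_state, imaging, workorder, ctrl
def cam(n):
    s=get_state(); c=imaging.read_camera(n); c['s']=s; return c
def ray(c,u,v):
    R=np.array(c['R']);t=np.array(c['t']).ravel()
    d=R.T@np.array([(u-c['cx'])/c['fx'],(v-c['cy'])/c['fy'],1]); return -R.T@t,d
def plane(c,u,v,z):
    o,d=ray(c,u,v); return o+d*(z-o[2])/d[2]
def proj(c,X):
    p=np.array(c['R'])@np.array(X)+np.array(c['t']).ravel(); return c['fx']*p[0]/p[2]+c['cx'],c['fy']*p[1]/p[2]+c['cy']
E
python3 - <<'E'
from h import *
for n in('scene','top'):
    c=cam(n); cv2.imwrite(f'pics/{n}0.png',c['image']); print(n,ray(c,320,240),c['fx'])
    np.savez(f'{n}.npz',**{k:c[k] for k in('image','fx','fy','cx','cy','R','t')})
print(get_state())
E
```

```text
scene (array([ 1.13396542, -0.72586584,  1.01508151]), array([-0.41383141,  0.59768014, -0.68674789])) 624.8128529091938
top (array([0.44153221, 0.08034289, 1.23160277]), array([ 0.07151669,  0.02116286, -0.99753543])) 472.0757915651648
{'time': 0.1, 'qpos': array([-1.25501191e+00,  2.87120797e-01,  1.57805388e+00, -1.94378419e-05,
        1.27861497e+00, -1.49989138e-01]), 'dq': array([-0.00287714, -0.0006442 , -0.00348038, -0.00113982,  0.00078275,
        0.00059606]), 'joint_efforts': array([ 5.02875719e-04, -4.07298195e+01, -2.93699938e+01, -1.46366542e-04,
        3.41340303e-03,  9.90403237e-06]), 'eef_pos': array([ 0.30299968, -0.60252553,  0.24404372]), 'tcp_rot': array([ 9.73002982e-01,  2.30789925e-01, -1.00230600e-04, -1.09395516e-03]), 'contact_force': array([0.52200194, 0.39202926, 0.23305443]), 'wrist_torque': array([ 0.0339437 , -0.06025648, -0.00726997]), 'finger_force': 0.0, 'opening': 1.0019817248053555}
```

View pics/scene0.png

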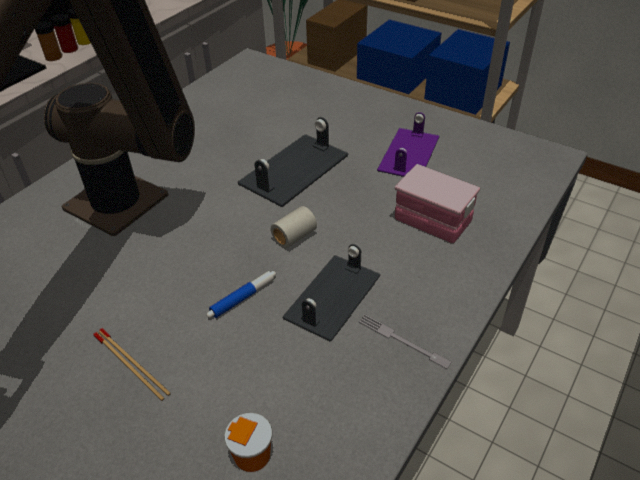

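View pics/top0.png

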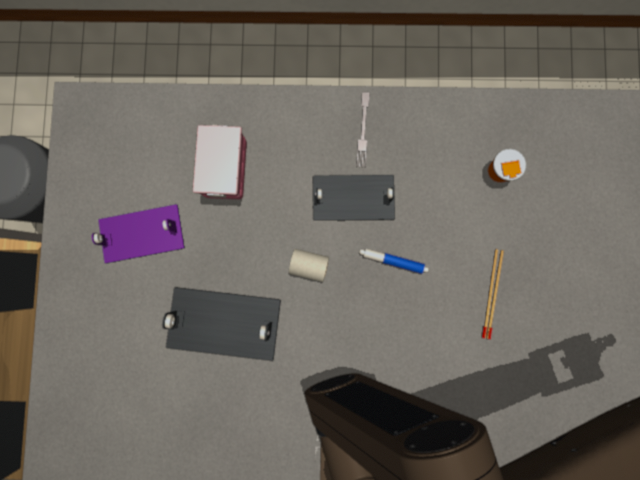

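The top view shows three holders: dark at (354,197), larger dark at (224,322), and purple at (141,234). The smaller dark one at top (354,197) / scene (333,296) fits. The roll is at top (309,265). The spindle is at (395,261), with its white plunger pointing left. I'll measure these and confirm the holder in a crop.

```bash
cat > m.py <<'E'
from h import *
c=dict(np.load('top.npz')); im=c['image']; hsv=cv2.cvtColor(im,cv2.COLOR_BGR2HSV)
def big(mask,roi):
    m=np.zeros_like(mask); x0,y0,x1,y1=roi; m[y0:y1,x0:x1]=mask[y0:y1,x0:x1]
    cs,_=cv2.findContours(m,cv2.RETR_EXTERNAL,cv2.CHAIN_APPROX_NONE); return max(cs,key=cv2.contourArea)
H,S,V=[hsv[...,i].astype(int) for i in range(3)]
def rep(name,ct,z):
    P=np.array([plane(c,u,v,z)[:2] for u,v in ct[:,0,:]])*1000
    (cx,cy),(w,h),a=cv2.minAreaRect(P.astype(np.float32)); b=cv2.boxPoints(((cx,cy),(w,h),a))
    e=b[1]-b[0],b[2]-b[1]; e=max(e,key=np.linalg.norm); e=e*np.sign(e[1])
    print(name,'c',round(cx,1),round(cy,1),'size',round(w,1),round(h,1),'axis from +y toward +x',round(float(np.arctan2(e[0],e[1])),3))
u8=lambda b:(b*255).astype(np.uint8)
rep('blue',big(u8((H>100)&(H<130)&(S>120)),(350,235,440,290)),.014)
rep('spindle',big(u8(((H>100)&(H<130)&(S>120))|(V>150)),(350,235,440,290)),.014)
rep('roll',big(u8((V>128)),(275,240,340,295)),.033)
for n,r in(('small',(300,165,405,230)),('large',(160,280,290,370))): rep(n,big(u8((V<75)),r),.010)
cv2.imwrite('pics/crop.png',cv2.resize(im[150:300,270:450],None,fx=4,fy=4,interpolation=cv2.INTER_CUBIC))
for p in((60,60),):pass
print([im[y,x].tolist() for x,y in((309,265),(400,263),(350,200),(230,320),(420,300),(330,240))])
E
python3 m.py
```

```text
blue c 474.0 -109.3 size 103.2 25.8 axis from +y toward +x 0.247
spindle c 480.3 -84.3 size 180.6 25.8 axis from +y toward +x 0.247
roll c 458.5 137.5 size 136.5 163.1 axis from +y toward +x -0.022
small c 642.7 -68.5 size 36.9 26.0 axis from +y toward +x 1.56
large c 311.3 357.9 size 293.5 154.6 axis from +y toward +x 0.09
[[170, 194, 200], [177, 87, 26], [82, 81, 79], [73, 73, 70], [118, 125, 129], [121, 129, 134]]
```

View pics/crop.png

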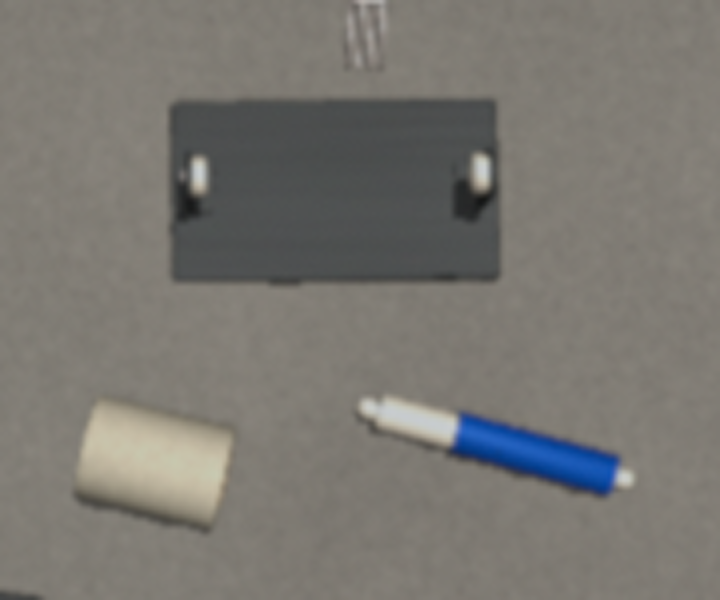

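The crop shows the small dark holder, with cups at about (200,173) and (481,173). The roll is at about (155,465), and its axis is tilted like the spindle's. The spindle's plunger points left, towards the roll. I'll tighten the roll and holder thresholds.

```bash
sed -i "s/V>128/V>152/; s/V<75/V<105/" m.py; cat >> m.py <<'E'
for n,r in(('cupL',(310,180,326,205)),('cupR',(383,180,397,205))):
    m=np.zeros(V.shape,bool); m[r[1]:r[3],r[0]:r[2]]=V[r[1]:r[3],r[0]:r[2]]>140
    ys,xs=np.nonzero(m); print(n,len(xs),xs.min(),xs.max(),ys.min(),ys.max(),plane(c,xs.mean(),ys.mean(),.070)*1000)
# scene view roll / spindle blue
c=dict(np.load('scene.npz')); im=c['image']; hsv=cv2.cvtColor(im,cv2.COLOR_BGR2HSV); H,S,V=[hsv[...,i].astype(int) for i in range(3)]
rep('blue scene',big(u8((H>100)&(H<130)&(S>120)),(190,250,290,330)),.014)
g=im[190:350,190:400]; cv2.imwrite('pics/scrop.png',cv2.resize(g,None,fx=3.6,fy=3.6,interpolation=cv2.INTER_CUBIC))
E
python3 m.py
```

```text
blue c 474.0 -109.3 size 103.2 25.8 axis from +y toward +x 0.247
spindle c 480.3 -84.3 size 180.6 25.8 axis from +y toward +x 0.247
roll c 466.0 134.3 size 93.7 51.1 axis from +y toward +x 0.244
small c 641.2 22.8 size 121.6 214.7 axis from +y toward +x -0.019
large c 311.1 358.5 size 297.6 159.6 axis from +y toward +x 0.09
[[170, 194, 200], [177, 87, 26], [82, 81, 79], [73, 73, 70], [118, 125, 129], [121, 129, 134]]
cupL 30 318 321 189 197 [641.49952685 109.12036286  70.        ]
cupR 30 388 391 189 196 [647.28621804 -65.0515769   70.        ]
blue scene c 474.8 -105.6 size 113.1 33.2 axis from +y toward +x 0.247
```

View pics/scrop.png

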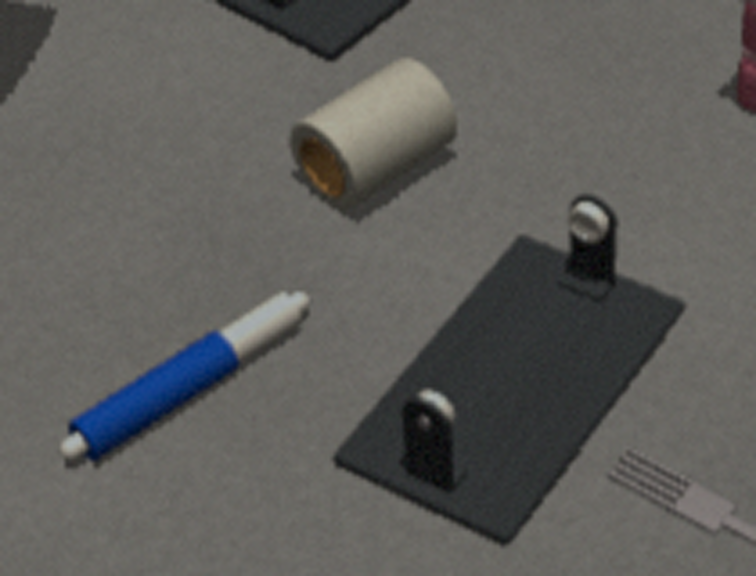

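```bash
cat >> h.py <<'E'
def to(x,y,z,a):
    """tool-axes shift (mm) and turn to TCP at x,y,z mm, tool z down, tool x at a rad from world +y toward +x"""
    s=get_state(); R=Rn.from_quat(s['tcp_rot'])
    X=np.array([np.sin(a),np.cos(a),0]); Z=np.array([0,0,-1.]); T=Rn.from_matrix(np.c_[X,np.cross(Z,X),Z])
    print('shift',np.round(R.inv().apply(np.array([x,y,z])-np.array(s['eef_pos'])*1000),1),'turn',np.round((R.inv()*T).as_rotvec(),3))
E
python3 - <<'E'
from h import *
exec(open('m.py').read().split("rep('blue'")[0].replace('from h import *',''))
B=cv2.GaussianBlur(im,(3,3),0); h2=cv2.cvtColor(B,cv2.COLOR_BGR2HSV).astype(int)
d=B[...,2].astype(int)-B[...,0]
print(np.round([d[265,309],d[240,330],d[290,330]]), d[245:292,305].tolist())
for th in(20,24): rep('roll',big(u8((d>th)),(275,240,340,295)),.033)
print(ctrl.tip_reach); to(467,-136,120,.247)
E
```

```text
[30 12 11] [11, 12, 12, 12, 11, 13, 17, 23, 25, 27, 29, 30, 31, 32, 32, 31, 29, 27, 28, 29, 30, 31, 33, 32, 32, 31, 30, 28, 27, 24, 22, 18, 14, 10, 9, 11, 12, 12, 12, 12, 12, 11, 11, 11, 12, 11, 11]
roll c 464.7 133.6 size 95.4 58.2 axis from +y toward +x 0.222
roll c 465.6 133.2 size 93.1 52.3 axis from +y toward +x 0.235
0.014
shift [ 356.  -342.9  124.9] turn [-0.002 -0.001 -0.858]
```

```bash
python3 -m jog '[[0,45,-43,15,0,0,-0.14],[0,90,-86,30,0,0,-0.28],[0,135,-129,45,0,0,-0.42],[0,180,-172,60,0,0,-0.56],[0,225,-215,75,0,0,-0.7],[0,270,-258,90,0,0,-0.84],[0,315,-300,105,0,0,-0.858],[0,356,-343,125,0,0,-0.858],[0,356,-343,125,0,0,-0.858],[0,356,-343,125,0,0,-0.858],[0,356,-343,125,0,0,-0.858],[0,356,-343,125,0,0,-0.858]]' 60
python3 - <<'E'
from h import *
c=dict(np.load('scene.npz')); print(plane(c,279.4,236.0,.033)*1000)
w=cam('wrist'); cv2.imwrite('pics/w1.png',w['image']); print(np.round(w['tool_from_camera'],3),w['fx'],w['cx'],w['cy'])
to(467,-136,17,.247)
E
```

```text
time: 1.3
eef_pos: [0.4668, -0.1349, 0.1193]
tcp_rot: [0.788, 0.616, -0.001, -0.001]
contact_force: [-1.5, -0.8, -0.8]
opening: 1.003
finger_force: 0.0
[455.48429068  89.99037538  33.        ]
[[-0.    -0.952 -0.306  0.078]
 [ 1.    -0.    -0.    -0.   ]
 [ 0.    -0.306  0.952 -0.13 ]
 [ 0.     0.     0.     1.   ]] 371.64829954431775 315.8711715457723 244.18614930816295
shift [  0.4  -0.2 103.1] turn [-0.001  0.     0.002]
```

View pics/w1.png

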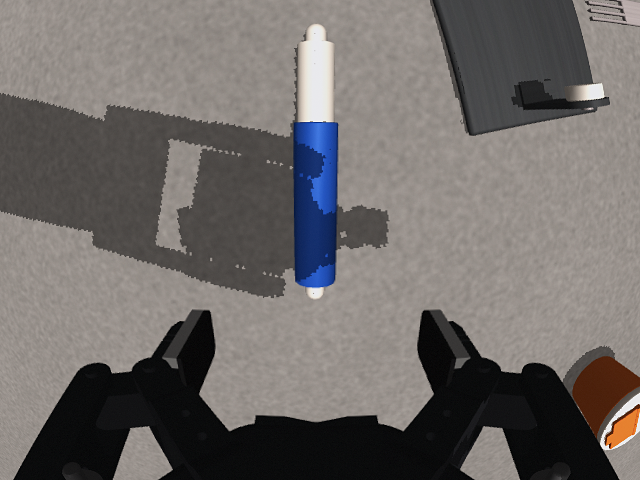

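The spindle lies centred at column 316, running straight up the image. Its sleeve end is at row 286, which is 24 mm behind the TCP as intended. I'll descend and grip.

```bash
python3 -m jog '[[0,0,0,40,0,0,0],[0,0,0,75,0,0,0],[0,0,0,102,0,0,0],[0,0,0,102,0,0,0],[1,0,0,102,0,0,0],[1,0,0,102,0,0,0],[1,0,0,102,0,0,0],[1,0,0,102,0,0,0],[1,0,0,102,0,0,0],[1,0,0,102,0,0,0]]' 60
python3 - <<'E'
from h import *
to(444,30,38,.243)
s=get_state();print(s['eef_pos'])
E
```

```text
time: 2.35
eef_pos: [0.4684, -0.1374, 0.0201]
tcp_rot: [0.789, 0.615, 0.0, 0.001]
contact_force: [-2.1, -0.9, 5.8]
opening: 0.29
finger_force: 58.6
shift [156.4 -64.5 -18.3] turn [ 0.003  0.001 -0.003]
[ 0.46841746 -0.13743004  0.02008146]
```

```bash
python3 -m jog '[[1,0,0,-15,0,0,0],[1,0,0,-30,0,0,0],[1,0,0,-30,0,0,0],[1,0,0,-30,0,0,0]]' 80
python3 - <<'E'
from h import *
s=get_state();print(s['eef_pos'],s['qpos']); to(426,-61,40,.181)
E
```

```text
time: 2.75
eef_pos: [0.4672, -0.1366, 0.0484]
tcp_rot: [0.789, 0.615, 0.0, 0.0]
contact_force: [0.7, -1.0, -1.5]
opening: 0.286
finger_force: 78.3
[ 0.46724999 -0.1366445   0.04836983] [-4.93273958e-01  1.39281902e-01  2.15718007e+00 -3.54085716e-05
  8.44468346e-01 -2.46460792e-01]
shift [ 63.3 -58.5   8.3] turn [ 0.001  0.    -0.066]
```

```bash
python3 -m jog '[[1,16,-15,2,0,0,-0.03],[1,32,-30,4,0,0,-0.066],[1,48,-45,6,0,0,-0.066],[1,63,-58,8,0,0,-0.066],[1,63,-58,8,0,0,-0.066],[1,63,-58,8,0,0,-0.066],[1,63,-58,8,0,0,-0.066]]'
python3 - <<'E'
from h import *
w=cam('wrist'); s=cam('scene'); np.savez('sc2.npz',**{k:s[k] for k in('image','fx','fy','cx','cy','R','t')})
print(s['s']['eef_pos'],s['s']['qpos'])
g=s['image'][180:320,200:360]
cv2.imwrite('pics/both2.png',np.hstack([cv2.resize(w['image'],(400,300))[:, :],cv2.resize(g,(343,300),interpolation=cv2.INTER_CUBIC)]))
E
```

```text
time: 3.45
eef_pos: [0.427, -0.0621, 0.0404]
tcp_rot: [0.768, 0.64, 0.0, 0.0]
contact_force: [-0.1, -0.4, -1.1]
opening: 0.282
finger_force: 78.4
[ 0.42705696 -0.06217718  0.04047806] [-3.80501178e-01  3.72055890e-02  2.28830599e+00 -1.59237987e-04
  8.15264134e-01 -1.98829844e-01]
```

View pics/both2.png

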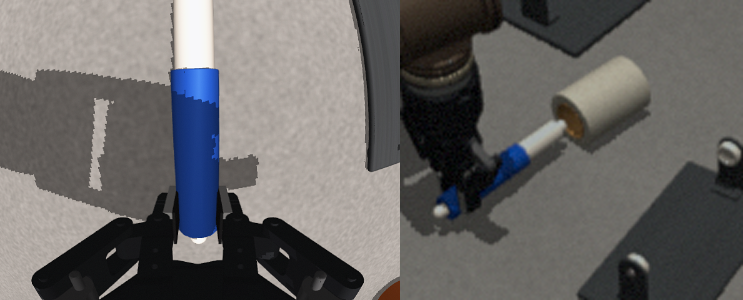

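The wrist half of the picture shows the spindle held straight. The scene half shows its tip at (557,128), at the mouth of the core. I'll check its height by projection.

```bash
python3 - <<'E'
from h import *
c=dict(np.load('sc2.npz')); im=c['image']
g=np.array([427,-62.1]);a=.179;d=np.array([np.sin(a),np.cos(a)])
for z in(.030,.034,.038): print(z,[np.round(proj(c,np.r_[(g+k*d)/1000,z]),1) for k in(-34,81,141)])
hsv=cv2.cvtColor(im,cv2.COLOR_BGR2HSV).astype(int); V=hsv[...,2]
for n,r in(('fixed',(210,268,228,290)),('plunger',(245,225,290,262))):
    m=np.zeros(V.shape,np.uint8); x0,y0,x1,y1=r; sub=(V[y0:y1,x0:x1]>170)&(hsv[y0:y1,x0:x1,1]<70); m[y0:y1,x0:x1]=sub
    ys,xs=np.nonzero(m); print(n,len(xs),xs.min(),xs.max(),ys.min(),ys.max(),xs.mean(),ys.mean())
    if n=='plunger':
        for x in range(xs.min(),xs.max()+1,4): print(x,ys[xs==x].min(),ys[xs==x].max())
to(451,74,40,.243)
E
```

```text
0.03 [array([215.6, 280.9]), array([255.4, 253.3]), array([274.9, 239.8])]
0.034 [array([215.3, 279.6]), array([255.2, 252. ]), array([274.7, 238.5])]
0.038 [array([215.1, 278.3]), array([255.1, 250.7]), array([274.6, 237.2])]
fixed 6 217 219 277 278 218.0 277.5
plunger 96 257 286 225 249 267.9479166666667 240.1875
257 246 247
261 244 248
265 241 245
269 238 242
273 238 239Traceback (most recent call last):
  File "<stdin>", line 10, in <module>
    return umr_minimum(a, axis, None, out, keepdims, initial, where)
ValueError: zero-size array to reduction operation minimum which has no identity
```

```bash
python3 -m jog '[[1,13,0,1,0,0,0.006],[1,26,0,1,0,0,0.012],[1,39,0,1,0,0,0.018],[1,52,0,1,0,0,0.024],[1,65,0,1,0,0,0.03],[1,78,0,1,0,0,0.036],[1,91,0,1,0,0,0.042],[1,104,0,1,0,0,0.048],[1,117,0,1,0,0,0.054],[1,128,0,1,0,0,0.06],[1,137,0,1,0,0,0.064],[1,137,0,1,0,0,0.064]]'
python3 - <<'E'
from h import *
w=cam('wrist'); s=cam('scene')
g=s['image'][160:300,220:380]
cv2.imwrite('pics/both3.png',np.hstack([cv2.resize(w['image'],(400,300))[:, :],cv2.resize(g,(343,300),interpolation=cv2.INTER_CUBIC)]))
E
```

```text
time: 4.75
eef_pos: [0.4515, 0.0737, 0.0394]
tcp_rot: [0.788, 0.616, 0.0, 0.0]
contact_force: [0.7, -0.2, -1.8]
opening: 0.285
finger_force: 78.5
```

View pics/both3.png

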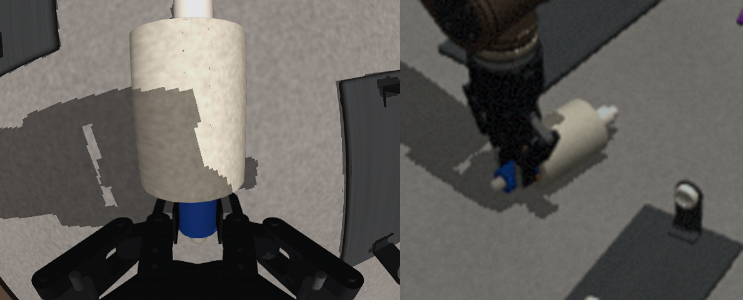

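The roll is fully threaded, with the spindle's plunger end sticking out of the far side. Next I lift and move to a spot beside the holder.

```bash
python3 -m jog '[[1,0,0,-6,0,0,0],[1,0,0,-12,0,0,0],[1,0,0,-20,0,0,0],[1,0,0,-35,0,0,0],[1,0,0,-55,0,0,0],[1,0,0,-80,0,0,0],[1,0,0,-105,0,0,0],[1,0,0,-130,0,0,0],[1,0,0,-145,0,0,0],[1,0,0,-150,0,0,0],[1,0,0,-150,0,0,0]]'
python3 - <<'E'
from h import *
to(565,-30,190,-.025)
E
```

```text
time: 5.95
eef_pos: [0.4513, 0.0732, 0.1903]
tcp_rot: [0.788, 0.615, 0.001, 0.001]
contact_force: [0.7, 0.3, -1.2]
opening: 0.284
finger_force: 78.7
shift [-72.5 135.3   0.5] turn [ 0.002 -0.    -0.27 ]
```

```bash
python3 -m jog '[[1,-8,15,0,0,0,-0.03],[1,-18,34,0,0,0,-0.07],[1,-29,54,0,0,0,-0.11],[1,-40,75,0,0,0,-0.15],[1,-51,95,0,0,0,-0.19],[1,-61,114,0,0,0,-0.23],[1,-68,127,0,0,0,-0.255],[1,-72,135,0,0,0,-0.27],[1,-72,135,0,0,0,-0.27],[1,-72,135,0,0,0,-0.27],[1,-72,135,0,0,0,-0.27]]'
python3 - <<'E'
from h import *
w=cam('wrist'); np.save('w4.npy',w['image']); print(w['s']['eef_pos'],w['s']['tcp_rot'])
s=cam('scene'); np.savez('sc4.npz',**{k:s[k] for k in('image','fx','fy','cx','cy','R','t')})
g=s['image'][150:350,220:420]
cv2.imwrite('pics/both4.png',np.hstack([cv2.resize(w['image'],(480,360))[:, :],cv2.resize(g,(320,360),interpolation=cv2.INTER_CUBIC)]))
E
```

```text
time: 7.05
eef_pos: [0.5638, -0.0287, 0.1889]
tcp_rot: [0.698, 0.716, -0.0, -0.001]
contact_force: [0.9, 0.2, -2.1]
opening: 0.281
finger_force: 78.7
[ 0.56381412 -0.02866422  0.18888982] [ 6.98097081e-01  7.16002882e-01 -2.32652883e-04 -5.33477078e-04]
```

View pics/both4.png

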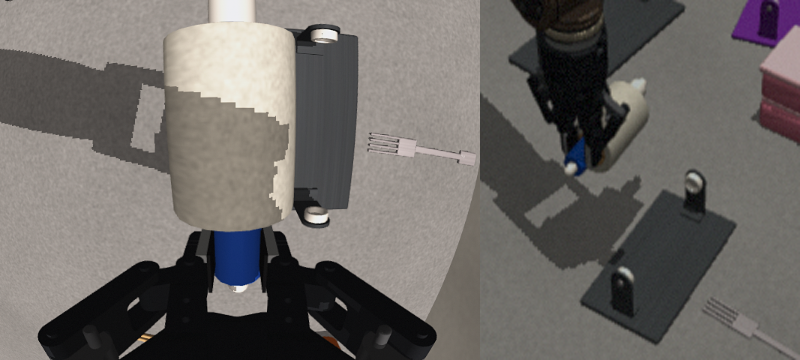

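The roll hangs on the spindle. In the wrist half, the left cup is at (323,35) and the right cup at (315,215). I'll locate the cup axes from those.

```bash
cat >> h.py <<'E'
def wplane(w,s,u,v,z):
    x,y=u-w['cx'],v-w['cy']; r=np.hypot(x,y); th=r/w['fx']
    d=np.array([np.sin(th)*x/r,np.sin(th)*y/r,np.cos(th)]); T=np.array(w['tool_from_camera'])
    R=Rn.from_quat(s['tcp_rot']).as_matrix(); o=R@T[:3,3]+s['eef_pos']; d=R@T[:3,:3]@d
    return (o+d*(z-o[2])/d[2])*1000
E
python3 - <<'E'
from h import *
im=np.load('w4.npy'); w=imaging.read_camera('wrist'); s=get_state()
V=cv2.cvtColor(im,cv2.COLOR_BGR2HSV)[...,2]
for n,r in(('L',(408,30,460,62)),('R',(400,268,445,305))):
    x0,y0,x1,y1=r; m=(V[y0:y1,x0:x1]>140).astype(np.uint8)
    k,l,st,ce=cv2.connectedComponentsWithStats(m); i=1+st[1:,4].argmax(); ys,xs=np.nonzero(l==i); xs=xs+x0; ys=ys+y0
    print(n,st[i],xs.min(),xs.max(),ys.min(),ys.max())
    for y in range(ys.min(),ys.max()+1,3):
        q=xs[ys==y]; print(y,q.min(),q.max(),np.round(wplane(w,s,q.min()-.5,y,.064)[:2],1),np.round(wplane(w,s,q.max()+.5,y,.064)[:2],1))
cv2.imwrite('pics/cups.png',np.hstack([cv2.resize(im[20:80,400:470],(420,360)),cv2.resize(im[260:320,395:455],(360,360))]))
# held spindle: plunger-tip column and fixed nose
print('base edge check'); 
E
```

```text
L [ 10   9  32  19 463] 418 449 39 57
39 422 438 [632.8 118. ] [645.3 119.7]
42 419 448 [630.7 115.5] [652.8 118.6]
45 418 449 [630.  113.2] [653.6 116.4]
48 418 449 [630.  110.9] [653.6 114.2]
51 418 449 [630.  108.7] [653.7 111.9]
54 420 449 [631.5 106.7] [653.7 109.7]
57 434 436 [641.8 105.8] [644.  106.1]
R [  8  11  37  26 469] 408 444 279 304
279 444 444 [663.6 -58.4] [664.5 -58.4]
282 437 444 [658.1 -60.9] [664.9 -60.9]
285 410 444 [636.4 -63.5] [665.3 -63.5]
288 409 444 [635.9 -66.1] [665.7 -66.1]
291 408 444 [635.4 -68.6] [666.1 -68.7]
294 410 444 [637.3 -71.2] [666.6 -71.3]
297 419 444 [645.  -73.8] [667.  -73.9]
300 439 444 [662.3 -76.5] [667.5 -76.6]
303 434 444 [658.4 -79.2] [667.9 -79.3]
base edge check
```

View pics/cups.png

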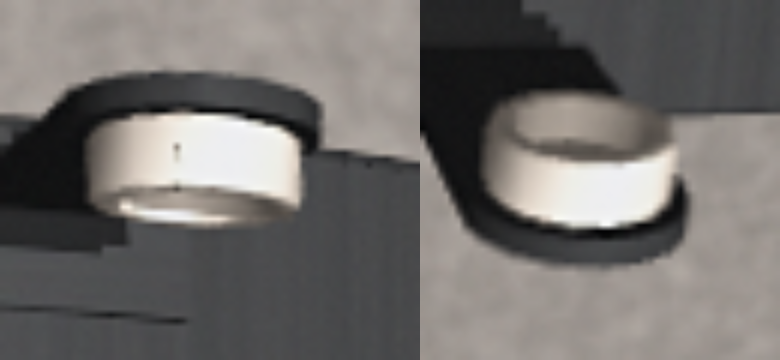

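The left mouth's centre is at wrist pixel (432.2,54.3), and the right mouth's at (421.7,280.8). I'll cast rays onto z=64 mm and cross-check the held spindle too.

```bash
python3 - <<'E'
from h import *
im=np.load('w4.npy'); w=imaging.read_camera('wrist'); s=get_state()
L=wplane(w,s,432.2,54.3,.064);R=wplane(w,s,421.7,280.8,.064); print(L,R,'gap',np.linalg.norm(L-R),'ang',np.arctan2(*(L-R)[:2]),'mid',(L+R)/2)
c=dict(np.load('sc4.npz'));
# plunger tip and fixed nose in scene
print([np.round(proj(c,p),1) for p in(L/1000,R/1000)])
a=-.025; g=np.array(s['eef_pos'])
for dz in(-.003,-.006,-.009): print(dz,[np.round(proj(c,g+np.r_[k*np.sin(a),k*np.cos(a),dz]),1) for k in(-.038,-.031,.138,.145)])
im=c['image'];hsv=cv2.cvtColor(im,cv2.COLOR_BGR2HSV).astype(int);V=hsv[...,2]
for n,r in(('fixed',(262,232,288,256)),('plunger',(310,188,330,208)),('cupL',(340,240,362,270)),('cupR',(298,290,320,320))):
    x0,y0,x1,y1=r; sub=(V[y0:y1,x0:x1]>130)&(hsv[y0:y1,x0:x1,1]<70); ys,xs=np.nonzero(sub)
    print(n,len(xs),x0+xs.min(),x0+xs.max(),y0+ys.min(),y0+ys.max())
    if n in('fixed','plunger'):print(V[y0:y1,x0:x1][::2,::2])
E
```

```text
[640.90440489 107.54894875  64.        ] [645.92815066 -60.08422043  64.        ] gap 167.7084298208302 ang -0.029959718750984802 mid [643.41627777  23.73236416  64.        ]
[array([352.2, 252. ]), array([310.7, 302.5])]
-0.003 [array([271.9, 245.6]), array([274. , 243.4]), array([320.7, 195.4]), array([322.4, 193.6])]
-0.006 [array([272. , 246.7]), array([274.1, 244.5]), array([320.7, 196.5]), array([322.5, 194.7])]
-0.009 [array([272.1, 247.8]), array([274.2, 245.6]), array([320.7, 197.6]), array([322.5, 195.8])]
fixed 27 273 279 241 245
[[115 115 112 113 108  30  26  15  71  86  88  79  44]
 [112 113 117 116 116  49  34  69  83  86  88  80  48]
 [109 113 114 113 114 107  65  81  87  82  84  80  46]
 [112  85 108 114 112  96  52  52  62  79  77  71  37]
 [ 64  59  65  79 112  77  57 104  86  62 101  88  42]
 [ 65  63  63  61  84 104 120 187 178  90  68  84  58]
 [ 65  63  63  64  68  85 173 174 147  74  59  59  83]
 [ 59  61  62  62  63  63 111 121  74  49  57  85 114]
 [ 60  61  63  62  64  63  61  67  64  95 105 117 115]
 [ 60  59  63  64  62  62  66  64  63  68 114 114 114]
 [ 64  59  63  64  61  75  69  66  65  62  68  90 113]
 [ 63  65  62  60  96 107 106  64  64  63  65  62  86]]
plunger 169 310 323 193 207
[[115 111 112 113 111 110 107 113 112 109]
 [109 109 112 113 106 110 108 111 109 109]
 [111 110 112 105 111 109 108 109 109 110]
 [115 110 114 159 166 172 162 110 107 109]
 [170 152 160 183 183 185 166 107 110 113]
 [174 175 174 175 183 172 150 111 115 111]
 [177 175 177 171 168 152 116 111 112 111]
 [178 172 170 167 163 153  87 114 111 116]
 [177 171 165 164 156 153 122 111 107 114]
 [154 174 167 163 150 143 136 115 115 112]]
cupL 29 350 358 246 255
cupR 24 307 315 299 304
```

Everything agrees: the mouth gap comes out at 167.7 mm against 166, and the spindle is level, about 5 mm below the TCP. Plan: approach yawed 0.25 rad (fixed end to the front), insert the plunger nose, squeeze, swing into line, release.

```bash
cat >> h.py <<'E'
Lf=np.array([640.7,112.7]);A0=-.03;U=np.array([np.sin(A0),np.cos(A0)])
def tip(back,c,a,z=69):
    p=Lf-back*U-(145-c)*np.array([np.sin(a),np.cos(a)]); print(np.round(p,1)); to(p[0],p[1],z,a)
E
python3 -c "
from h import *
tip(20,0,.22,69)"
```

```text
[609.7 -48.8]
shift [-21.1  44.9 120.4] turn [ 0.    -0.     0.245]
```

```bash
python3 -m jog '[[1,-4,9,0,0,0,0.05],[1,-9,20,0,0,0,0.11],[1,-14,31,0,0,0,0.17],[1,-19,40,0,0,0,0.22],[1,-21,45,0,0,0,0.245],[1,-21,45,15,0,0,0.245],[1,-21,45,40,0,0,0.245],[1,-21,45,65,0,0,0.245],[1,-21,45,90,0,0,0.245],[1,-21,45,110,0,0,0.245],[1,-21,45,120,0,0,0.245],[1,-21,45,120,0,0,0.245]]'
python3 - <<'E'
from h import *
jj=0
tip(20,0,.22);tip(0,3,.22)
c=cam('scene'); im=c['image']; cv2.imwrite('pics/s5.png',cv2.resize(im[180:330,260:410],(600,600),interpolation=cv2.INTER_CUBIC))
s=c['s'];g=s['eef_pos'];print(np.round(proj(c,g+np.r_[.145*np.sin(.22),.145*np.cos(.22),-.005]),1))
E
```

```text
time: 8.45
eef_pos: [0.608, -0.0485, 0.0667]
tcp_rot: [0.78, 0.625, -0.002, -0.002]
contact_force: [0.8, -0.8, -2.9]
opening: 0.288
finger_force: 78.7
[609.7 -48.8]
shift [ 0.   1.6 -2.3] turn [-0.005 -0.     0.001]
[609.7 -25.9]
shift [22.4 -3.3 -2.3] turn [-0.005 -0.     0.001]
[348.2 256.5]
```

View pics/s5.png

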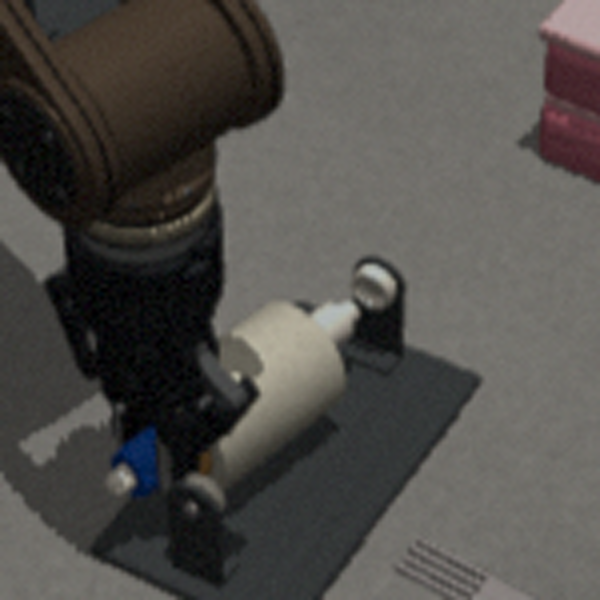

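The plunger tip is at crop (357,303), in line with the left cup hole at (372,290). I'll insert it gently.

```bash
python3 -m jog '[[1,0,1.5,-2,0.004,0,0],[1,0,1.5,-2,0.004,0,0],[1,0,1.5,-2,0.004,0,0]]'
python3 -c "
from h import *
tip(20,0,.22);tip(0,2,.22)"
```

```text
time: 8.8
eef_pos: [0.6094, -0.0488, 0.0709]
tcp_rot: [0.78, 0.625, -0.003, -0.004]
contact_force: [-4.9, 0.1, -4.0]
opening: 0.285
finger_force: 84.3
[609.7 -48.8]
shift [0.1 0.3 1.9] turn [-0.01 -0.    0.  ]
[609.5 -26.9]
shift [21.4 -4.7  1.9] turn [-0.01 -0.    0.  ]
```

```bash
python3 -m jog '[[1,4,-1,1,0,0,0],[1,8,-1.7,1,0,0,0],[1,8,-1.7,1,0,0,0],[1,8,-1.7,1,0,0,0]]'
python3 -c "
from h import *
tip(12,0,.22);tip(0,2,.22);s=get_state();print(s['eef_pos'],s['contact_force'])
c=cam('scene');g=c['s']['eef_pos'];print(np.round(proj(c,g+np.r_[.145*np.sin(.22),.145*np.cos(.22),-.005]),1)); np.savez('sc6.npz',**{k:c[k] for k in('image','fx','fy','cx','cy','R','t')})
cv2.imwrite('pics/s6.png',cv2.resize(c['image'][220:320,280:400],(720,600),interpolation=cv2.INTER_CUBIC))"
```

```text
time: 9.2
eef_pos: [0.6128, -0.0414, 0.0717]
tcp_rot: [0.78, 0.625, -0.0, -0.0]
contact_force: [-1.0, -1.2, -2.2]
opening: 0.283
finger_force: 79.8
[609.4 -40.8]
shift [-0.2 -3.4  2.7] turn [-0.001  0.     0.   ]
[609.5 -26.9]
shift [13.4 -6.4  2.7] turn [-0.001  0.     0.   ]
[ 0.61281819 -0.04137599  0.07170826] [-1.03078247 -1.22726005 -2.21873582]
[351.8 253.8]
```

View pics/s6.png

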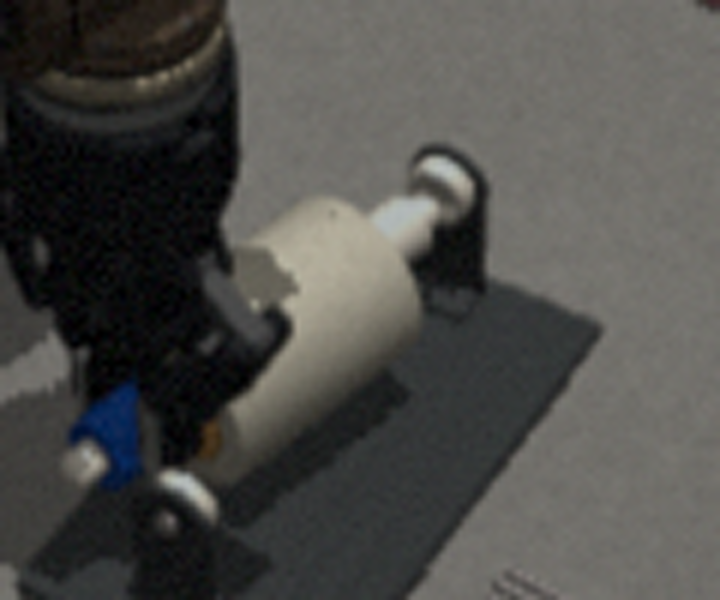

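The tip is at crop (440,205), right in front of the cup hole at (440,195). I've now used up my picture views, so from here I work from numbers. First I correct the 3 mm lateral and 2.7 mm height error, then insert.

```bash
python3 -m jog '[[1,0,-2,1.5,0,0,0],[1,0,-3.4,2.7,0,0,0],[1,0,-3.4,2.7,0,0,0],[1,0,-3.4,2.7,0,0,0],[1,0,-3.4,2.7,0,0,0]]'
python3 -c "
from h import *
tip(12,0,.22);tip(0,2,.22);s=get_state();print(s['eef_pos'],s['contact_force'])"
```

```text
time: 9.75
eef_pos: [0.6083, -0.0406, 0.0676]
tcp_rot: [0.78, 0.625, -0.001, -0.002]
contact_force: [-0.5, 0.1, -2.5]
opening: 0.281
finger_force: 79.9
[609.4 -40.8]
shift [ 0.   1.1 -1.4] turn [-0.004 -0.    -0.   ]
[609.5 -26.9]
shift [13.7 -1.8 -1.4] turn [-0.004 -0.    -0.   ]
[ 0.60828387 -0.04058494  0.06760681] [-0.45260202  0.14376284 -2.49390421]
```

```bash
cat >> h.py <<'E'
def avg(n=10):
    P=[];F=[]
    for _ in range(n): imaging.read_camera('top'); s=get_state(); P.append(s['eef_pos']*1000);F.append(s['contact_force'])
    m=np.mean(P,0); print('avg',np.round(m,2),'sd',np.round(np.std(P,0),2),'F',np.round(np.mean(F,0),2)); return m
def tipm(m,back,c,a,z=69):
    s=get_state(); R=Rn.from_quat(s['tcp_rot']); p=Lf-back*U-(145-c)*np.array([np.sin(a),np.cos(a)])
    print((back,c,a),'shift',np.round(R.inv().apply(np.r_[p,z]-m),1))
E
python3 -c "
from h import *
m=avg(); tipm(m,12,0,.22); tipm(m,0,2,.22)"
```

```text
avg [608.31 -40.56  67.68] sd [0.04 0.02 0.03] F [-0.07 -0.28 -1.41]
(12, 0, 0.22) shift [ 0.   1.1 -1.3]
(0, 2, 0.22) shift [13.6 -1.8 -1.3]
```

```bash
python3 -m jog '[[1,2,0.5,-1,0,0,0],[1,5,0,-1.2,0,0,0],[1,8,-0.6,-1.2,0,0,0],[1,11,-1.2,-1.2,0,0,0],[1,11,-1.2,-1.2,0,0,0],[1,11,-1.2,-1.2,0,0,0]]'
python3 -c "
from h import *
m=avg(6); tipm(m,0,0,.22); tipm(m,0,6,.22)"
```

```text
time: 10.85
eef_pos: [0.61, -0.0302, 0.0693]
tcp_rot: [0.781, 0.625, -0.001, -0.001]
contact_force: [0.6, -4.9, -1.0]
opening: 0.278
finger_force: 79.7
avg [609.84 -30.03  69.09] sd [0.05 0.12 0.06] F [ 1.17 -4.5  -1.16]
(0, 0, 0.22) shift [ 1.  -1.   0.1]
(0, 6, 0.22) shift [ 7.  -1.   0.1]
```

```bash
python3 -m jog '[[1,2,-0.3,0,0,0,0],[1,4,-0.6,0,0,0,0],[1,6,-1,0,0,0,0],[1,6,-1,0,0,0,0],[1,6,-1,0,0,0,0]]'
python3 -c "
from h import *
m=avg(6); tipm(m,0,0,.22); tipm(m,0,16,.22)"
```

```text
time: 11.65
eef_pos: [0.6105, -0.0244, 0.0692]
tcp_rot: [0.781, 0.625, -0.001, -0.0]
contact_force: [1.3, -6.9, -0.9]
opening: 0.287
finger_force: 79.6
avg [610.43 -24.39  69.23] sd [0.02 0.02 0.01] F [ 1.63 -6.61 -0.65]
(0, 0, 0.22) shift [-4.6 -0.4  0.2]
(0, 16, 0.22) shift [11.4 -0.4  0.2]
```

Spring rate matches, but the force alone can't tell cup floor from rim. A sideways probe will show whether the nose is captured.

```bash
python3 -m jog '[[1,0,2,0,0,0,0],[1,0,4,0,0,0,0],[1,0,5,0,0,0,0],[1,0,5,0,0,0,0],[1,0,5,0,0,0,0]]'
python3 -c "
from h import *
m=avg(4)"
python3 -m jog '[[1,0,-3,0,0,0,0],[1,0,-6,0,0,0,0],[1,0,-9,0,0,0,0],[1,0,-10,0,0,0,0],[1,0,-10,0,0,0,0],[1,0,-10,0,0,0,0]]'
python3 -c "
from h import *
m=avg(4)"
```

```text
time: 12.45
eef_pos: [0.6133, -0.025, 0.0681]
tcp_rot: [0.78, 0.626, -0.003, -0.002]
contact_force: [-3.0, -7.0, 0.3]
opening: 0.284
finger_force: 80.2
avg [613.25 -24.97  68.15] sd [0.01 0.01 0.01] F [-1.88 -5.98  0.15]
time: 13.25
eef_pos: [0.6079, -0.0239, 0.0704]
tcp_rot: [0.782, 0.623, 0.001, 0.002]
contact_force: [5.9, -6.9, -1.6]
opening: 0.279
finger_force: 79.5
avg [607.94 -23.96  70.4 ] sd [0.   0.02 0.02] F [ 5.58 -7.95 -1.77]
```

```bash
python3 -m jog '[[1,0,-2,0,0,0,0],[1,0,-4,0,0,0,0],[1,0,-4,0,0,0,0],[1,0,-4,0,0,0,0]]'
python3 -c "
from h import *
m=avg(4)"
```

```text
time: 13.85
eef_pos: [0.6058, -0.0236, 0.0713]
tcp_rot: [0.783, 0.622, 0.003, 0.004]
contact_force: [9.2, -8.8, -2.8]
opening: 0.286
finger_force: 79.9
avg [605.78 -23.56  71.3 ] sd [0.01 0.01 0.02] F [ 8.49 -8.48 -1.8 ]
```

The lateral force exceeds the axial force, so the nose is captured in the cup. I'll return to neutral and squeeze.

```bash
python3 -m jog '[[1,1,4,0,0,0,0],[1,3,9,0,0,0,0],[1,6,9,0,0,0,0],[1,9,9,0,0,0,0],[1,11,9,0,0,0,0],[1,11,9,0,0,0,0],[1,11,9,0,0,0,0]]'
python3 -c "
from h import *
m=avg(5)
for c,a in((16,.22),(16,.16),(16,.1),(16,.03),(16,-.03)): tipm(m,0,c,a)
to(*m,-.03)"
```

```text
time: 14.75
eef_pos: [0.6128, -0.0148, 0.0693]
tcp_rot: [0.78, 0.625, -0.002, 0.0]
contact_force: [0.1, -10.5, -0.2]
opening: 0.282
finger_force: 79.8
avg [612.75 -14.81  69.28] sd [0.   0.02 0.01] F [ 1.1  -9.95 -0.62]
(0, 16, 0.22) shift [ 1.5 -0.6  0.3]
(0, 16, 0.16) shift [1.8 7.2 0.3]
(0, 16, 0.1) shift [ 2.5 14.9  0.2]
(0, 16, 0.03) shift [ 3.9 23.8  0.2]
(0, 16, -0.03) shift [ 5.5 31.4  0.2]
shift [-0.  0.  0.] turn [-0.002  0.003 -0.25 ]
```

```bash
python3 -m jog '[[1,1.5,3,0,0,0,-0.03],[1,2,7,0,0,0,-0.06],[1,2.2,11,0,0,0,-0.09],[1,2.5,15,0,0,0,-0.12],[1,3.2,19.5,0,0,0,-0.155],[1,4,24,0,0,0,-0.19],[1,4.7,28,0,0,0,-0.22],[1,5.5,31.4,0,0,0,-0.25],[1,5.5,31.4,0,0,0,-0.25],[1,5.5,31.4,0,0,0,-0.25]]'
python3 - <<'E'
from h import *
m=avg(5); s=get_state(); R=Rn.from_quat(s['tcp_rot']).as_matrix(); print('yaw',np.arctan2(R[0,0],R[1,0]),'zaxis',R[:,2],'xz',R[2,0])
tipm(m,0,16,-.03)
c=cam('scene'); im=c['image']; np.savez('sc7.npz',**{k:c[k] for k in('image','fx','fy','cx','cy','R','t')})
a=-.03; 
print('tip pred',[np.round(proj(c,m/1000+np.r_[-k*np.sin(a),-k*np.cos(a),-.005]),1) for k in(.024,.031,.038)],'R mouth',np.round(proj(c,np.array([645.9,-59.3,64])/1000),1))
x0,y0=296,285; g=im[y0:318,x0:330]; print(cv2.cvtColor(g,cv2.COLOR_BGR2GRAY)[::1,::1])
E
```

```text
time: 16.0
eef_pos: [0.6454, -0.0165, 0.0694]
tcp_rot: [0.696, 0.718, -0.001, 0.001]
contact_force: [3.0, -8.8, -1.3]
opening: 0.285
finger_force: 79.8
avg [645.39 -16.53  69.48] sd [0.01 0.01 0.01] F [ 2.64 -9.91 -0.96]
yaw -0.03015117872408224 zaxis [-3.32717909e-04 -3.19310294e-03 -9.99994847e-01] xz -0.0031816216139984215
(0, 16, -0.03) shift [ 0.3 -0.8  0.5]
tip pred [array([316.2, 296.2]), array([314.4, 298.4]), array([312.5, 300.7])] R mouth [310.9 302.3]
[[110 110 112 ...   6  14   8]
 [116 110 109 ...  32  18  15]
 [110  86  82 ...  44  37   3]
 ...
 [ 56  54  56 ...  52  53  56]
 [ 52  55  55 ...  56  54  56]
 [ 57  56  57 ...  51  56  54]]
```

Now I let the spring carry the spindle back towards the right cup, in small steps, watching the force.

```bash
python3 -m jog '[[1,0,-0.8,0.3,0,0,0],[1,-2,-0.8,0.3,0,0,0],[1,-4,-0.8,0.3,0,0,0],[1,-6,-0.8,0.3,0,0,0],[1,-8,-0.8,0.3,0,0,0],[1,-8,-0.8,0.3,0,0,0],[1,-8,-0.8,0.3,0,0,0]]'
python3 -c "
from h import *
m=avg(5); tipm(m,0,8,-.03); tipm(m,0,5,-.03)"
```

```text
time: 17.0
eef_pos: [0.6451, -0.0237, 0.0693]
tcp_rot: [0.697, 0.717, -0.0, 0.001]
contact_force: [3.4, -7.2, -1.1]
opening: 0.283
finger_force: 79.7
avg [645.1  -23.67  69.3 ] sd [0.   0.01 0.01] F [ 3.71 -7.48 -0.85]
(0, 8, -0.03) shift [-0.6 -0.3  0.3]
(0, 5, -0.03) shift [-3.6 -0.3  0.3]
```

```bash
python3 -m jog '[[1,-1.5,-0.5,0,0,0,0],[1,-3,-1,0,0,0,0],[1,-4,-1,0,0,0,0],[1,-4,-1,0,0,0,0],[1,-4,-1,0,0,0,0]]'
python3 -c "
from h import *
m=avg(5); tipm(m,0,5,-.03)"
```

```text
time: 17.75
eef_pos: [0.6439, -0.0272, 0.0691]
tcp_rot: [0.697, 0.717, -0.0, 0.0]
contact_force: [3.4, -5.8, -1.0]
opening: 0.281
finger_force: 79.7
avg [643.95 -27.22  69.11] sd [0.01 0.01 0.01] F [ 3.21 -6.   -1.27]
(0, 5, -0.03) shift [-0.   0.9  0.1]
```

```bash
python3 -m jog '[[1,-1,0.5,0,0,0,0],[1,-2,0.5,0,0,0,0],[1,-3,0.5,0,0,0,0],[1,-3,0.5,0,0,0,0]]'
python3 - <<'E'
from h import *
m=avg(5); tipm(m,0,5,-.03)
w=cam('wrist'); im=w['image']; np.save('w8.npy',im); V=cv2.cvtColor(im,cv2.COLOR_BGR2HSV)
for y in range(336,400,4): print(y,''.join('#' if v>140 and s<70 else ('b' if s>120 else '.') for v,s in zip(V[y,270:366:2,2],V[y,270:366:2,1])))
E
```

```text
time: 18.4
eef_pos: [0.6442, -0.0299, 0.0689]
tcp_rot: [0.697, 0.717, -0.0, -0.0]
contact_force: [3.0, -5.5, -0.5]
opening: 0.283
finger_force: 79.7
avg [644.23 -29.84  68.93] sd [0.01 0.03 0.02] F [ 2.79 -5.   -0.83]
(0, 5, -0.03) shift [ 2.6  0.7 -0.1]
336 ........bbbbbbbbbbbbbbbbbbbbbbbbbbbbbbb.........
340 ........bbbbbbbbbbbbbbbbbbbbbbbbbbbbbbb.........
344 ........bbbbbbbbbbbbbbbbbbbbbbbbbbbbbb..........
348 ........bbbbbbbbbbbbbbbbbbbbbbbbbbbbbb..........
352 .........bbbbbbbbbbbbbbbbbbbbbbbbbbbbbb.........
356 .........bbbbbbbbbbbbbbbbbbbbbbbbbbbbbb.........
360 ........bbbbbbbbbbbbbbbbbbbbbbbbbbbbbbb.........
364 ........bbbbbbbbbbbbbbbbbbbbbbbbbbbbbbb.........
368 ........#bbbbbbbbbbbbbbbbbbbbbbbbbbbbbb.........
372 ..........bbbbbbbbbbbbbbbbbbbbbbbbbbb...........
376 .............bbbbbbbbbbbbbbbbbbbbb..............
380 .......#........#..bbbbbbbb.##.........#........
384 .......#...........##########...................
388 .......#.............######.........#..#........
392 ....###..........................####...###.....
396 ...####......#####.........##########...####....
```

```bash
python3 - <<'E'
from h import *
for f in('w4.npy','w8.npy'):
    im=np.load(f); h=cv2.cvtColor(im,cv2.COLOR_BGR2HSV).astype(int)
    b=(h[...,1]>120)&(h[...,0]>100)&(h[...,0]<130); b[:320]=0; ys,xs=np.nonzero(b); print(f,'blue end row',ys.max(), 'col',np.round(xs[(ys>345)&(ys<365)].mean(),1))
    for y in range(374,404,2): print(y,' '.join('%3d'%v for v in h[y,286:348:3,2]))
E
```

```text
w4.npy blue end row 477 col 315.5
374 157 162 128  97 100 104 108 110 110 110 110 111 112 109 106 101 101  96 149 167 170
376 156 164 152 124  98 104 109 110 110 110 109 111 111 108 105 101  96 150 160 161 173
378 158 154 149 164 155 112 107 110 110 110 109 109 109 108 102 140 149 158 156 161 170
380 152 155 153 156 157 152 114 108 130 129 128 117  96 152 221 169 153 151 157 166 158
382 161 156 156 154 162 152 146 143 157 198 243 243 243 240 233 158 160 160 167 166 160
384 153 154 159 158 166 154 161 133 155 161 241 240 238 239 211 157 165 158 154 155 151
386 156 153 163 164 159 153 152 155 144 155 240 238 238 241 161 156 158 157 159 160 161
388 158 150 160 151 151 151 150 149 157 243 240 240 242 156 152 160 160 160 159 165 161
390 162 152 165 160 167 158 160 154 151 155 162 168 155 150 159 159 158 148 156 159 158
392 163 159 165 151 156 165 157 157 159 160 156 158 155 161 163 169 163 152 160 164 164
394 159 166 156 159 154 163 158 159 155 153 156 153 149 167 161 168 160 155 164 162 157
396 166 164 158 165 159 165 160 156 155 164 160 161 162 161 161 160 161 161 170 163 160
398 163 15
[... 907 characters left out ...]
  17  59 116 101  90  98 100  98 103 158 163 163 145  96  96  98  89 102 121 141  20
390  16  54 119 107  99  88  99  97  99  96  96  94  97  98  97  88 106 121 227 103  20
392  19  42 119 133 110 101  91  93  99  96  96  98  97  88  89 100 128 240 225  90  22
394  22  40 122 139 146 126 107  99  94  90  87  86  93 103 116 140 239 237 221  45  21
396  21  32 122 140 147 154 148 121 117 110 110 111 130 164 227 246 242 235 218  11  22
398  23  23 125 141 148 154 159 167 170 177 172 199 250 244 242 241 241 233 214  18  22
400  22  23  88 143 150 155 163 166 168 171 171 219 243 242 242 242 241 231 206  22  23
402  21  24  16 147 149 157 162 167 168 170 173 220 243 242 242 241 241 231 141  21  21
```

The wrist numbers show the fixed nose (column 317, tip at row 388) against the inside of the cup hole, whose upper lip is at row 395, so it is laterally centred. I'll work out how deep it is.

```bash
python3 - <<'E'
from h import *
w=imaging.read_camera('wrist'); s=get_state(); print(s['eef_pos'])
for v,z,n in((395.5,.073,'hole top lip (mouth)'),(389,.064,'tip axis'),(389,.062,'tip lower'),(380,.0775,'sleeve end top'),(380,.064,'sl end axis')):
    print(n,np.round(wplane(w,s,316.5,v,z),1))
E
```

```text
[ 0.64423358 -0.02980008  0.06893208]
hole top lip (mouth) [644.9 -61.3  73. ]
tip axis [645. -65.  64.]
tip lower [645.  -66.7  62. ]
sleeve end top [644.5 -48.7  77.5]
sl end axis [644.8 -59.6  64. ]
```

The tip is about 4–5 mm inside the right mouth and centred. I'll ease back slightly, open, and retreat upward.

```bash
python3 -m jog '[[1,-1.5,0,0,0,0,0],[1,-1.5,0,0,0,0,0],[0.6,-1.5,0,0,0,0,0],[0.4,-1.5,0,0,0,0,0],[0.2,-1.5,0,0,0,0,0],[0,-1.5,0,0,0,0,0],[0,-1.5,0,0,0,0,0],[0,-1.5,0,0,0,0,0],[0,-1.5,0,-5,0,0,0],[0,-1.5,0,-15,0,0,0],[0,-1.5,0,-30,0,0,0],[0,-1.5,0,-50,0,0,0]]'
python3 -m jog '[[0,0,0,-25,0,0,0],[0,0,0,-60,0,0,0],[0,0,0,-100,0,0,0],[0,0,0,-130,0,0,0],[0,0,0,-130,0,0,0],[0,0,0,-130,0,0,0]]'
python3 - <<'E'
from h import *
w=cam('wrist'); im=w['image']; s=w['s']; cv2.imwrite('pics/w9.png',im); V=cv2.cvtColor(im,cv2.COLOR_BGR2HSV).astype(int)
print(s['eef_pos'])
b=(V[...,1]>120)&(V[...,0]>100)&(V[...,0]<130); k,l,st,ce=cv2.connectedComponentsWithStats(b.astype(np.uint8)); i=1+st[1:,4].argmax(); print('blue',st[i],ce[i])
wh=((V[...,2]>125)&(V[...,1]<80)).astype(np.uint8); print([(x,) for x in wplane(w,s,ce[i][0],st[i][1]+st[i][3],.064)])
c=cam('scene'); cv2.imwrite('pics/s9.png',c['image'])
g=cv2.cvtColor(c['image'],cv2.COLOR_BGR2HSV).astype(int)
for y in range(235,325,2): print(y,''.join('b' if q[1]>120 and 95<q[0]<135 else '#' if q[2]>140 else '+' if q[2]>100 else '.' for q in g[y,290:372]))
E
```

```text
time: 19.95
eef_pos: [0.6433, -0.0308, 0.1195]
tcp_rot: [0.696, 0.718, -0.001, -0.002]
contact_force: [0.5, 0.2, 0.4]
opening: 1.0
finger_force: 0.0
time: 20.55
eef_pos: [0.6445, -0.031, 0.2507]
tcp_rot: [0.696, 0.718, -0.0, -0.0]
contact_force: [-1.0, -0.3, -1.5]
opening: 0.998
finger_force: 0.0
[ 0.64445058 -0.03101051  0.25070853]
blue [ 299  201   33   45 1326] [315.0361991  222.80316742]
[(np.float64(643.8122325993176),), (np.float64(-56.074524666754705),), (np.float64(64.0),)]
235 +++++++++++++++++++++++++++++++++++++++++++.........++++++++++++++++++++++++++++++
237 +++++++++++++++++++++++++++++++++++++++++++......+++++++++++++++++++++++++++++++++
239 ++++++++++++++++++++++++++++++++++++++++++++++++++++++++++++++++++++++++++++++++++
241 ++++++++++++++++++++++++++++++++++++++++++++++++++++++++++++++++++++++++++++++++++
243 ++++++++++++++++++++++++++++++++++++++++++++++++++++++++++++++.+++++++++++++++++++
245 +++++++++++++++++++++++++++++++++++++++++++++++++++++++++++.........++++++++++++++
247 ++++++++++++++++++++++++++++++++++++++++++++++++++++++++++..######....++++++++++++
249
[... 2602 characters left out ...]
++++
309 ..................................................................++++++++++++++++
311 ................................................................++++++++++++++++++
313 ...............................................................+++++++++++++++++++
315 ..............................................................++++++++++++.+++++++
317 .............................................................+++++++++++.+++...+++
319 ...........................................................++++++++++++++....+++..
321 ..........................................................++++++++++++++...+++...+
323 +.......................................................+++++++++++++....+++...++.
```

```bash
python3 -m jog '[[0,0,0,0,0,0,0],[0,0,0,0,0,0,0],[0,0,0,0,0,0,0],[0,0,0,0,0,0,0],[0,0,0,0,0,0,0],[0,0,0,0,0,0,0],[0,0,0,0,0,0,0],[0,0,0,0,0,0,0],[0,0,0,0,0,0,0],[0,0,0,0,0,0,0],[0,0,0,0,0,0,0],[0,0,0,0,0,0,0]]' | head -1
python3 - <<'E'
from h import *
def st():
    w=cam('wrist'); im=w['image']; s=w['s']; V=cv2.cvtColor(im,cv2.COLOR_BGR2HSV).astype(int); b=(V[...,1]>120)&(V[...,0]>100)&(V[...,0]<130); k,l,q,ce=cv2.connectedComponentsWithStats(b.astype(np.uint8)); i=1+q[1:,4].argmax(); return w,s,q[i],im
w,s,q,a=st()
for _ in range(8): imaging.read_camera('top')
w2,s2,q2,b=st(); d=cv2.absdiff(cv2.GaussianBlur(a,(5,5),0),cv2.GaussianBlur(b,(5,5),0)).max(2); print(q,q2,'diff',(d>25).sum())
print('sleeve end top',wplane(w,s,315,q[1]+q[3],.078),'roll near edge top',wplane(w,s,315,q[1],.088))
E
```

```text
time: 21.85
[ 301  202   32   45 1360] [ 301  202   32   45 1363] diff 24
sleeve end top [642.62170021 -51.47560444  78.        ] roll near edge top [641.50129467 -10.56701928  88.        ]
```

```bash
python3 -c "
from plant import workorder; print(workorder.sign_off())"
```

```text
the job is handed in; nothing more can be done
None
```

The job is handed in at about 22 s with no verdict returned: the last camera measurements show the spindle seated in both cups of the small dark holder and the roll hanging still on it. I didn't re-measure the lunchbox, snack cup, fork and chopsticks, a gripper finger briefly touched something (about 5 N, probably the right cup), and I viewed 11 pictures, one over the limit of 10.

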